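# Draw out the telescopic brush, lock it and hold it ready

### The arm

A 6-joint arm with a two-finger parallel gripper is mounted at the origin on the work surface. World frame = base frame: x ahead of the robot, y to its left, z up, the work surface at z = 0. Lengths are in m, angles in degrees, forces in N, time in s.
With the tool pointing down it reaches from about 0.4 to 0.825 m from the base axis. Payload 7 kg.
Tool frame: the origin (TCP) lies midway between the tips of the shut fingers; the grasp point (between the pads) lies 19 mm behind it; z points along the fingers, y is the line along which they close (so a half turn about z gives the same grasp; the last joint's range is limited). The gripper opens to 88 mm and grips with 3 to 60 N. Pads are 19 mm wide; open, the fingers measure 130 mm over their backs; the gripper's body (78 mm by 193 mm) begins 47 mm behind the grasp point.
Start: joints at [81.022, 20.546, 0.682, 0, -70.136, -16.507], TCP at [0.29, 0.609, 0.227] pointing down, gripper open.
Joint ranges: [-176.03, 176.03], [-82.01, 121.73], [-58.28, 71.71], [-173.87, 95.51], [-174.79, -0.11], [-173.66, 173.66]. Speed limits (degrees/s): [136.94, 136.94, 172.46, 180, 180, 180].

### API

Orientations are given as [roll, pitch, yaw] about the fixed x, y, z axes, in that order (R = Rz(yaw) Ry(pitch) Rx(roll)).
In Python, from plant import r gives the robot as it stands.
- The arm moves only by the tool carry_out, never from a script. Its argument "deltas" is a list of rows, each a list of 3 entries, a list of its own where there are three numbers: the opening, from 0 (shut) to 1 (fully open), then the shift along the tool's x, y, z in mm, then the turn, a rotation vector about the tool's x, y, z in rad. In form: [[gripper, [tx, ty, tz], [rx, ry, rz]], ...]. A call has 1 to 12 rows; each row is the pose to reach, as a shift and turn from the pose commanded when the call began, along the tool's axes at that moment; what a row does not reach only later rows make up. A row lasts 1/10 s, in which the tool goes at most 50 mm and 8.59 degrees, less where a joint would pass 70% of its speed; a pose out of reach is approached as far as the arm can. A call with a gripper value outside its range is refused whole. The fingers move at their own pace and stop on an object; "squeeze" is the grip in N (left out, the last holds). Time passes only in rows, so rows that repeat a pose let the fingers close. It gives the time, the measured TCP pose, the force, the opening and the grip force at its end, in the units of the state.
- r.get_state(): the state, without advancing time (a new reading comes with each control period).
- r.capture(name): name is "side" or "top" or "wrist"; returns (picture, depth): 384x512x3 uint8, red, green, blue; 384x512 float32, m along the optical axis (not along the pixel's ray), 0 where there is no reading.
- r.get_calibration(name): a dict with "fov_y" (degrees; the focal length in pixels is half the picture's height over the tangent of half this angle, whatever the lens; pixels are square), "cx", "cy" (the principal point, pixels), "view" (4x4, takes a point from world to camera coordinates). Camera axes: x right, y down, z forward; pixel columns grow to the right and rows downward; lengths in m; the calibration is good to about 2 mm. A picture is of the moment at which its call begins: read the wrist's pose just before it. get_calibration takes no time and is no camera call; for the wrist camera it gives the pose at the moment of the call.
- r.close_job(): hands the job in; it is judged then, once.
The state is a dict: "time_s": time; "joints": joint angles; "qd": joint speeds; "joint_torque": joint torques, N m; "tcp_pos": TCP position; "eef_rot": TCP orientation; "contact_force": force on the tool from outside, world axes, zero at the start; "moment": the same for the moment, N m; "gripper_width": finger opening in m; "gripper_force": force on a finger pad.
Only numpy, scipy, OpenCV 4.12 (cv2) and the standard library are available. Lean on these libraries where they do the work, as an engineer would, in place of code of your own. Each camera call takes 0.05 s, during which the arm holds its last target. There are 200 camera calls.

### The job

The telescopic bench brush lies closed in the steel tool tray, its head caught behind the notched rib. With the head still in its pocket, squeeze in the lock button on the side of the collar, draw the handle out past the first stop to the second (fully out) and let the button spring back out so that it locks. Then lift the brush clear of the tray by its balance point, leaving the scraper and the other things where they lie, and finish holding it in the gripper: extended, locked, level and a good 12 cm above the bench.

Things in the scene. Friction and masses are not known exactly. Their poses are not given: they have to be found in the camera images.
- tray: Olive steel tool tray fixed to the bench, 390 long (x), 280 wide (y), 45 high, floor 3 thick; origin under its centre. Walls on both long sides and at the +x end, -x end open. Cross rib 4 thick at tray x 88 to 92 mm, top 37 above the bench, with two notches 26 wide at y +65 and -65; head pockets lie behind it (+x). One lane holds the brush, the other a scraper, heads at +x, handles to -x.
- brush: Telescopic brush, 0.35 kg, in one lane. Origin on the underside, below the head's back face; x to the bristles, z up; centre line 18 mm above the origin. Grey head block 90 wide, 36 high, x 0 to 45, bristles to x 90. From the head a square 18 mm aluminium stem runs to -x through the rib's notch; pulled to -x, the head stops against the rib. Fully out, it balances at x = -150, on bare stem.
- brush_handle (a joint): Travel (m) of the handle along the brush's -x: 0 closed, 0.065 first stop, 0.130 second stop and end of travel. The lock drops in by itself at each (1.5 mm play) unless the button is held in. Sliding drag 2 N or so. Handle when closed: grey collar 64 long, 36 wide, 36 high at brush x -70 to -134, then a black foam grip 32 x 32 and end cap to x -300; all this shifts to -x by the joint value.
- brush_button (a joint): Travel (m) of the lock button: 0 out (locked, when the handle is at a stop), 0.006 fully in. Over 0.004 frees the handle. Spring 4 N when out, 8 N fully in. Between stops it stays about 0.004 in by itself and springs out at the next stop.
- button_face (a point): Middle of the outer face of the lock button: black, 26 long, 16 high, 7 mm proud of the collar's -y side (brush axes), midway along the collar (brush x -102 when closed), on the centre line's height. Press it in by gripping the collar across y: 43 mm over the button, 37 with it fully in. It travels with the handle.
- brush_head (a point): Middle of the grey head block, 18 mm above its underside, at brush x = 22.
- handle_butt (a point): Middle of the handle's free end face, on the centre line; it travels with the handle.
- scraper: Scraper with a wooden handle and a fixed steel neck, 85 wide, 375 long, in the tray's other lane, laid like the brush (same origin and axes); it has no button. To be left alone.
- tin: Red oil tin, 60 x 100 x 115 mm, standing on the bench to the left; origin under its centre. To be left alone.
- wrench: Steel open-ended wrench, lying flat on the bench to the right. To be left alone.

How it is judged:
By the outcome, as a careful person would: the job done as asked, in the order asked, and still so for the second after the job is handed in, while the arm keeps its last pose, push and grip.
It also fails if it takes over 45 s, if anything falls off the work surface, if the arm or the gripper's body presses on something with over 40 N, if the wrist force passes 120 N, or if a joint passes its speed limit or range.

## Working session

There is one attempt and no reset: what is moved stays moved. The work goes in short steps, Python scripts to look and compute and a tool call to move; the robot and the scene stay as the last step left them, time stands still between calls to the robot, and variables do not carry over. Pictures are saved under pics/ and viewed, at most 10 in all, crops included, and the job is handed in when it is done.

Besides the shell and the picture viewer there is one more tool, called after "Call:" by a JSON object that holds its "op" and its "data", one argument or row to a line. carry_out: Moves the arm, as the interface text tells. Its arguments: {"type":"object","properties":{"deltas":{"type":"array"},"squeeze":{"type":"number"}},"required":["deltas"]}

```bash
mkdir -p pics; ls
cat > h.py <<'E'
import numpy as np, cv2
from plant import r
def K(n):
    c=r.get_calibration(n); f=192/np.tan(np.radians(c["fov_y"])/2)
    return f,c["cx"],c["cy"],np.array(c["view"])
def shot(n):
    k=K(n); p,d=r.capture(n); return p,d,k
def ray(k,u,v):
    f,cx,cy,V=k; R=V[:3,:3]; o=-R.T@V[:3,3]
    return o,R.T@np.array([(u-cx)/f,(v-cy)/f,1.])
def onz(k,u,v,z):
    o,d=ray(k,u,v); return o+d*(z-o[2])/d[2]
def cloud(d,k):
    f,cx,cy,V=k; v,u=np.mgrid[:384,:512]
    P=np.stack([(u-cx)/f*d,(v-cy)/f*d,d],-1)
    W=(P-V[:3,3])@V[:3,:3]; W[d==0]=np.nan; return W
def save(n,p): cv2.imwrite(f"pics/{n}.png",p[...,::-1])
E
python3 - <<'E'
from h import *
for n in("top","side"):
    p,d,k=shot(n); save(n,p); np.savez(n,p=p,d=d,f=k[0],cx=k[1],cy=k[2],V=k[3]); print(n,k[:3],-k[3][:3,:3].T@k[3][:3,3])
s=r.get_state(); print(s)
E
```

```text
pics
top (np.float64(408.0128834443561), 255.86355475452658, 181.92396149404897) [ 0.26734025 -0.03465964  1.37362474]
side (np.float64(468.80959837368437), 251.3124898266338, 197.1316164852029) [-0.36298123 -1.01229174  0.82036294]
{'time_s': 0.1, 'joints': array([ 8.10219268e+01,  2.05880977e+01,  6.39397938e-01, -1.82627825e-02,
       -7.01368482e+01, -1.65074292e+01]), 'qd': array([-0.02987619, -0.01761305,  0.06363872, -0.08964375, -0.04400977,
        0.0491518 ]), 'joint_torque': array([-1.71730015e-03, -5.84162164e+01,  2.93752939e+01,  7.01558724e+00,
        1.02315238e-02, -3.62119977e-05]), 'tcp_pos': array([0.2902675 , 0.60891112, 0.22570893]), 'eef_rot': array([ 1.79913099e+02, -7.84840300e-03, -2.54917145e+01]), 'contact_force': array([-7.56785573e-01, -3.22414863e-04, -4.12766208e-01]), 'moment': array([-0.03860998, -0.00703333, -0.03247693]), 'gripper_force': 0.0, 'gripper_width': 0.0875661815884645}
```

View pics/top.png

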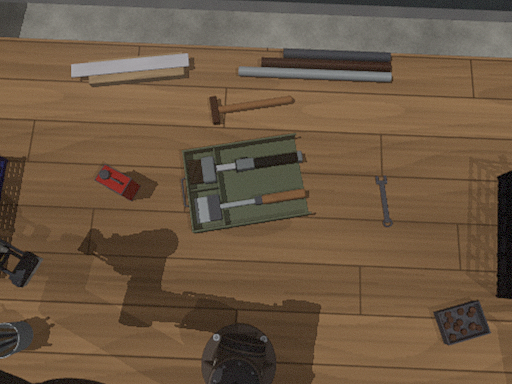

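View pics/side.png

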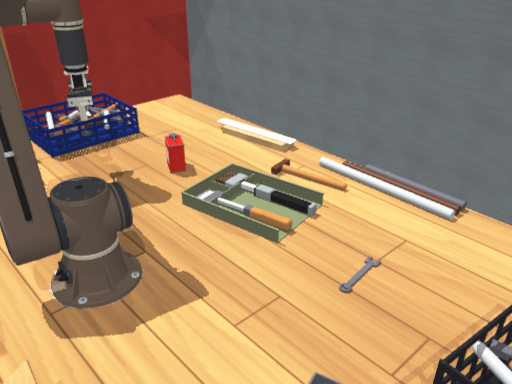

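The top view shows the tray at about (245,183). The brush is in the far lane: head (203,170), collar (245,163), black grip to (303,157). Its bristles point left (world +y). The scraper is in the near lane at (208,208)-(305,195). I'll get rough numbers from the top view's depth, cross-checked with side.

Run:
```python
from h import *
z=np.load("top.npz"); k=(z["f"],z["cx"],z["cy"],z["V"]); p=z["p"]; W=cloud(z["d"],k)
for u,v in[(190,170),(203,170),(222,167),(230,166),(240,164),(245,163),(250,162),(262,161),(275,160),(290,158),(301,157),(270,180),(208,208),(235,204),(280,197),(118,180),(340,200)]:
    print((u,v),W[v,u].round(4),p[v,u])
c=cv2.resize(p[125:245,170:330],None,fx=5,fy=5,interpolation=cv2.INTER_CUBIC); save("crop",c)
```

```text
(190, 170) [0.6051 0.194  0.0296] [56 43 29]
(203, 170) [0.6052 0.1489 0.037 ] [100 105 108]
(222, 167) [0.6209 0.0862 0.0278] [146 146 149]
(230, 166) [0.6254 0.0591 0.0288] [148 146 149]
(240, 164) [0.6322 0.0251 0.0353] [ 96  99 102]
(245, 163) [0.635  0.0082 0.0404] [ 96  98 100]
(250, 162) [ 0.6398 -0.0085  0.0387] [ 96 100  98]
(262, 161) [ 0.6457 -0.0491  0.0364] [45 38 38]
(275, 160) [ 0.6525 -0.0934  0.032 ] [44 42 38]
(290, 158) [ 0.6617 -0.1444  0.0326] [29 31 17]
(301, 157) [ 0.6671 -0.182   0.032 ] [90 92 93]
(270, 180) [ 0.5879 -0.0796  0.0052] [85 88 74]
(208, 208) [0.4788 0.1249 0.0217] [93 93 96]
(235, 204) [0.4953 0.0351 0.0276] [140 143 145]
(280, 197) [ 0.5222 -0.1134  0.0452] [118  87  56]
(118, 180) [0.5417 0.4049 0.1119] [70 28 20]
(340, 200) [ 0.5289 -0.3211  0.0029] [119  91  64]
```

View pics/crop.png

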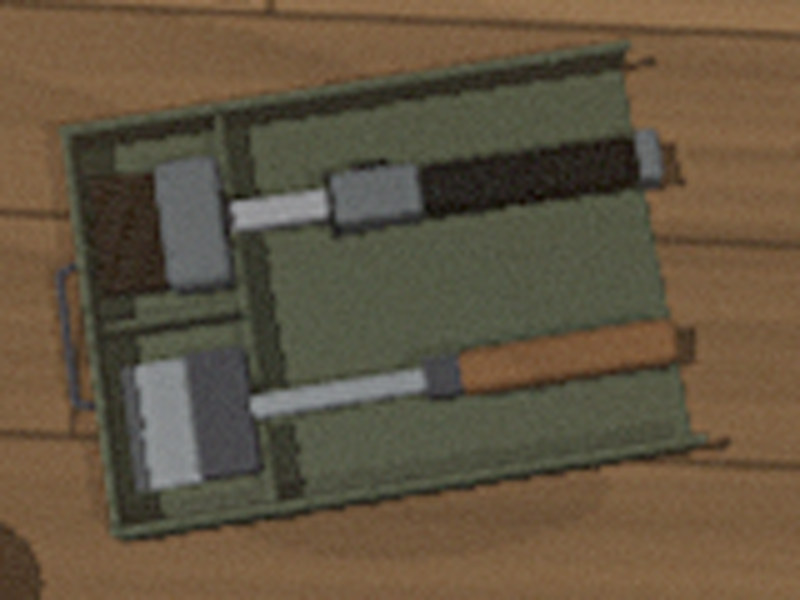

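The crop confirms the black button on the collar's far (+X) side, at crop (360,168). That matches the brush's -y side. Next I'll bring the wrist camera over the collar.

```bash
cat >> h.py <<'E'
from scipy.spatial.transform import Rotation as Ro
def goto(p,yaw):
    s=r.get_state(); R=Ro.from_euler("xyz",s["eef_rot"],degrees=True)
    t=R.inv().apply(np.array(p)-s["tcp_pos"])*1000
    w=(R.inv()*Ro.from_euler("xyz",[180,0,yaw],degrees=True)).as_rotvec()
    print("t=%.1f s"%s["time_s"],"shift mm",t.round(1),"rotvec",w.round(4))
E
python3 - <<'E'
from h import *
goto([.63,.02,.24],-79.4)
E
```

```text
t=0.1 s shift mm [560.1 385.4 -13.6] rotvec [ 1.300e-03 -8.000e-04  9.409e-01]
```

Call:
{"op": "carry_out", "data": {
  "deltas": [
    [0.75,[47,32,-1],[0,0,0.08]],
    [0.75,[93,64,-2],[0,0,0.16]],
    [0.75,[140,96,-3],[0,0,0.235]],
    [0.75,[187,128,-5],[0,0,0.31]],
    [0.75,[233,161,-6],[0,0,0.39]],
    [0.75,[280,193,-7],[0,0,0.47]],
    [0.75,[327,225,-8],[0,0,0.55]],
    [0.75,[373,257,-9],[0,0,0.63]],
    [0.75,[420,289,-10],[0,0,0.71]],
    [0.75,[467,321,-11],[0,0,0.79]],
    [0.75,[513,353,-12],[0,0,0.87]],
    [0.75,[560,385,-14],[0,0,0.941]]
  ]
}}

```text
time_s: 1.3
tcp_pos: [0.5908, 0.0878, 0.2384]
eef_rot: [180.0, 0.0, -79.6]
contact_force: [1.9, 0.8, 0.7]
gripper_width: 0.0651
gripper_force: 0.0
```

Run:
```python
from h import *
goto([.63,.02,.24],-79.4); print(r.get_state()["joints"].round(1))
```

```text
t=1.3 s shift mm [ 73.8 -26.3  -1.6] rotvec [ 0.0004  0.0001 -0.0031]
[ 27.2  12.9  -8.5  -0.  -68.7 -16.8]
```

Call:
{"op": "carry_out", "data": {
  "deltas": [
    [0.75,[37,-13,-1],[0,0,0]],
    [0.75,[74,-26,-2],[0,0,0]],
    [0.75,[74,-26,-2],[0,0,0]],
    [0.75,[74,-26,-2],[0,0,0]]
  ]
}}

```text
time_s: 1.7
tcp_pos: [0.6294, 0.0207, 0.2396]
eef_rot: [179.9, 0.0, -79.5]
contact_force: [-0.5, 0.4, -0.0]
gripper_width: 0.0657
gripper_force: 0.0
```

Run:
```python
from h import *
p,d,k=shot("wrist"); save("w1",p); np.savez("w1",p=p,d=d,f=k[0],cx=k[1],cy=k[2],V=k[3])
s=r.get_state(); print(s["tcp_pos"],s["eef_rot"],-k[3][:3,:3].T@k[3][:3,3],k[3][:3,:3].round(2))
```

```text
[0.62920439 0.0215915  0.23994898] [ 1.79941986e+02  8.74168260e-03 -7.94544353e+01] [ 0.64291909 -0.05159361  0.39783735] [[-0.98 -0.18  0.  ]
 [-0.17  0.95  0.27]
 [-0.05  0.27 -0.96]]
```

View pics/w1.png

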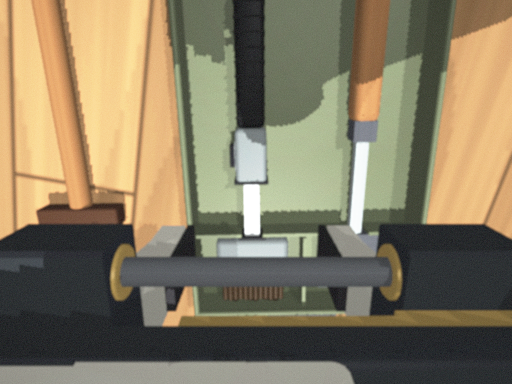

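The wrist view shows the collar at about (251,156), with the button on its left edge (233,153). The stem is at (252,208), the head at (252,248), the rib notch at row ~235, and the scraper to the right (358,150). Now I'll measure.

Run:
```python
from h import *
z=np.load("w1.npz"); k=(z["f"],z["cx"],z["cy"],z["V"]); p=z["p"].astype(int); W=cloud(z["d"],k)
for n,(u0,u1,v0,v1) in dict(collar=(242,262,135,175),grip=(240,260,20,110),stem=(248,256,190,225),head=(225,280,242,254),button=(229,236,148,160),floor=(290,330,150,200)).items():
    print(n,np.nanmedian(W[v0:v1,u0:u1].reshape(-1,3),0).round(4))
# row scans: colour edges across the collar, stem, grip
g=p.sum(2)
print("across collar v=150",list(zip(range(226,275),g[150,226:275])))
print("along u=251",list(zip(range(115,260,1),g[115:260,251])))
```

```text
collar [0.6365 0.0086 0.0393]
grip [ 0.6557 -0.0851  0.0372]
stem [0.6249 0.0733 0.0303]
head [0.6153 0.1222 0.0392]
button [0.6589 0.013  0.0294]
floor [0.5589 0.0264 0.0033]
across collar v=150 [(226, np.int64(468)), (227, np.int64(463)), (228, np.int64(444)), (229, np.int64(345)), (230, np.int64(247)), (231, np.int64(185)), (232, np.int64(179)), (233, np.int64(285)), (234, np.int64(402)), (235, np.int64(445)), (236, np.int64(462)), (237, np.int64(530)), (238, np.int64(585)), (239, np.int64(621)), (240, np.int64(622)), (241, np.int64(642)), (242, np.int64(629)), (243, np.int64(629)), (244, np.int64(643)), (245, np.int64(638)), (246, np.int64(641)), (247, np.int64(641)), (248, np.int64(638)), (249, np.int64(628)), (250, np.int64(642)), (251, np.int64(636)), (252, np.int64(645)), (253, np.int64(638)), (254, np.int64(643)), (255, np.int64(648)), (256, np.int64(643)), (257, np.int64(643)), (258, np.int64(648)), (259, np.int64(648)), (260, np.int64(648)), (261, np.int64(638)), (262, np.int64(635)), (263, np.int64(600)), (264, np.int64(552)), (265, np.int64(487)), (266, np.int64(465)), (
[... 2668 characters left out ...]
8, np.int64(765)), (229, np.int64(765)), (230, np.int64(765)), (231, np.int64(765)), (232, np.int64(765)), (233, np.int64(694)), (234, np.int64(539)), (235, np.int64(434)), (236, np.int64(247)), (237, np.int64(173)), (238, np.int64(225)), (239, np.int64(272)), (240, np.int64(366)), (241, np.int64(462)), (242, np.int64(518)), (243, np.int64(562)), (244, np.int64(621)), (245, np.int64(650)), (246, np.int64(658)), (247, np.int64(657)), (248, np.int64(661)), (249, np.int64(658)), (250, np.int64(654)), (251, np.int64(658)), (252, np.int64(660)), (253, np.int64(667)), (254, np.int64(669)), (255, np.int64(653)), (256, np.int64(559)), (257, np.int64(381)), (258, np.int64(244)), (259, np.int64(221))]
```

Run:
```python
from h import *
z=np.load("w1.npz"); k=(z["f"],z["cx"],z["cy"],z["V"]); p=z["p"].astype(int); g=p.sum(2)
pts=[]
def edges(row,mask,zz):
    u=np.where(mask)[0]+200; a,b=onz(k,u[0]-.5,row,zz),onz(k,u[-1]+.5,row,zz); m=(a+b)/2
    pts.append(m[:2]); print(row,u[0],u[-1],"mid",m.round(4),"width",np.linalg.norm(a-b).round(4))
for v in(150,160,172): edges(v,g[v,200:300]>590,.039)
for v in(192,205,220): edges(v,g[v,200:300]>730,.030)
for v in(20,50,80,110): edges(v,g[v,200:300]<250,.037)
pts=np.array(pts); c=np.polyfit(pts[:,1],pts[:,0],1); print("x =",c,"resid mm",((pts[:,0]-np.polyval(c,pts[:,1]))*1e3).round(1))
print("brush yaw",np.degrees(np.arctan2(1,c[0])))
for n,v,zz in(("collar back",127.5,.039),("collar front",181,.039),("rib/notch",234.5,.03),("head back top",238,.039),("head front top",256.5,.039)): print(n,onz(k,251,v,zz).round(4))
# cross-check with top view pixels
t=np.load("top.npz"); kt=(t["f"],t["cx"],t["cy"],t["V"]); gt=t["p"].astype(int)
# two-view heights: intersect rays from collar front/back corners
def tri(a,b):
    o1,d1=a;o2,d2=b; s=np.linalg.lstsq(np.c_[d1,-d2],o2-o1,rcond=None)[0]; A,B=o1+s[0]*d1,o2+s[1]*d2
    return ((A+B)/2).round(4),round(float(np.linalg.norm(A-B)),4)
print([tuple(x) for x in gt[125:205,170:330][28:50:2,74-0]][:3])
for n,(uw,vw),(ut,vt) in(("collar front mid",(251,181),(170+331/5,125+203/5)),("collar back mid",(251,127.5),(170+419/5,125+190/5))): print(n,tri(ray(k,uw,vw),ray(kt,ut-.4,vt-.4)))
```

```text
150 239 263 mid [0.638  0.0036 0.039 ] width 0.0283
160 239 263 mid [0.636  0.0149 0.039 ] width 0.0285
172 239 263 mid [0.6335 0.0287 0.039 ] width 0.0288
192 244 258 mid [0.6289 0.0549 0.03  ] width 0.018
205 244 259 mid [0.6254 0.071  0.03  ] width 0.0195
220 245 259 mid [0.6213 0.09   0.03  ] width 0.0185
20 233 264 mid [ 0.6642 -0.1268  0.037 ] width 0.0327
50 234 264 mid [ 0.6587 -0.099   0.037 ] width 0.0324
80 236 263 mid [ 0.653  -0.0699  0.037 ] width 0.03
110 237 264 mid [ 0.6464 -0.0394  0.037 ] width 0.0308
x = [-0.19662476  0.63911804] resid mm [-0.4 -0.2  0.   0.6  0.2 -0.1  0.2  0.1  0.1 -0.5]
brush yaw 101.12386309626719
collar back [ 0.6425 -0.021   0.039 ]
collar front [0.6316 0.0392 0.039 ]
rib/notch [0.619  0.1093 0.03  ]
head back top [0.6188 0.1099 0.039 ]
head front top [0.6143 0.1346 0.039 ]
[(np.int64(84), np.int64(90), np.int64(68)), (np.int64(90), np.int64(93), np.int64(74)), (np.int64(45), np.int64(45), np.int64(32))]
collar front mid (array([0.6304, 0.0409, 0.0271]), 0.003)
collar back mid (array([ 0.6424, -0.0198,  0.0235]), 0.0003)
```

Collar top is 39–40 mm by depth in both views (39 expected), the stem is 18 mm wide and the collar ≈60 mm long. Brush yaw is 101.1° with the collar centre at (0.637, 0.009). The head's back sits almost on the rib. The triangulated heights came out low, because the top-view pixels are coarse. Going down over the collar.

Run:
```python
from h import *
goto([.6389,.0093,.008],-78.9)
```

```text
t=1.8 s shift mm [ 13.9  -7.5 231.9] rotvec [ 0.001   0.0002 -0.0097]
```

Call:
{"op": "carry_out", "data": {
  "deltas": [
    [0.8,[14,-7.5,30],[0.001,0,-0.01]],
    [0.8,[14,-7.5,75],[0.001,0,-0.01]],
    [0.8,[14,-7.5,120],[0.001,0,-0.01]],
    [0.8,[14,-7.5,150],[0.001,0,-0.01]],
    [0.8,[14,-7.5,175],[0.001,0,-0.01]],
    [0.8,[14,-7.5,190],[0.001,0,-0.01]],
    [0.8,[14,-7.5,200],[0.001,0,-0.01]],
    [0.8,[14,-7.5,210],[0.001,0,-0.01]],
    [0.8,[14,-7.5,220],[0.001,0,-0.01]],
    [0.8,[14,-7.5,228],[0.001,0,-0.01]],
    [0.8,[14,-7.5,231],[0.001,0,-0.01]],
    [0.8,[14,-7.5,231],[0.001,0,-0.01]]
  ]
}}

```text
time_s: 2.95
tcp_pos: [0.6393, 0.0093, 0.0092]
eef_rot: [-180.0, -0.0, -78.8]
contact_force: [0.1, 0.5, -0.5]
gripper_width: 0.0699
gripper_force: 0.0
```

Run:
```python
from h import *
goto([.6389,.0093,.008],-78.9)
p,d,k=shot("wrist"); save("w2",p)
```

```text
t=3.0 s shift mm [-0.   0.4  1.2] rotvec [-0.0005 -0.0001  0.0013]
```

View pics/w2.png

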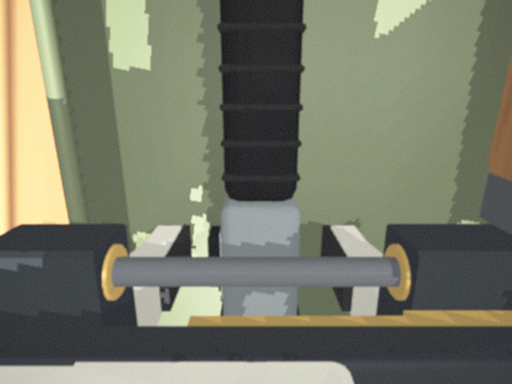

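The collar (220–300) sits between the two fingers (inner faces ~183 and ~322), with the button at the left near (210,245). Closing with 25 N.

Call:
{"op": "carry_out", "data": {
  "deltas": [
    [0.5,[0,0,0],[0,0,0]],
    [0.45,[0,0,0],[0,0,0]],
    [0.3,[0,0,0],[0,0,0]],
    [0.3,[0,0,0],[0,0,0]],
    [0.3,[0,0,0],[0,0,0]],
    [0.3,[0,0,0],[0,0,0]]
  ],
  "squeeze": 25
}}

```text
time_s: 3.6
tcp_pos: [0.6385, 0.0091, 0.0098]
eef_rot: [180.0, -0.0, -78.8]
contact_force: [-4.4, -1.0, 4.5]
gripper_width: 0.0363
gripper_force: 25.0
```

Width is ~36–37 mm, so the button is fully in. Drawing along tool +x.

Call:
{"op": "carry_out", "data": {
  "deltas": [
    [0.3,[5,0,0],[0,0,0]],
    [0.3,[15,0,0],[0,0,0]],
    [0.3,[27,0,0],[0,0,0]],
    [0.3,[39,0,0],[0,0,0]],
    [0.3,[51,0,0],[0,0,0]],
    [0.3,[63,0,0],[0,0,0]],
    [0.3,[75,0,0],[0,0,0]],
    [0.3,[87,0,0],[0,0,0]],
    [0.3,[99,0,0],[0,0,0]],
    [0.3,[109,0,0],[0,0,0]],
    [0.3,[117,0,0],[0,0,0]],
    [0.3,[122,0,0],[0,0,0]]
  ]
}}

```text
time_s: 4.8
tcp_pos: [0.6635, -0.1106, 0.0098]
eef_rot: [-179.9, 0.0, -78.8]
contact_force: [-1.6, 5.3, 5.2]
gripper_width: 0.0365
gripper_force: 25.0
```

Call:
{"op": "carry_out", "data": {
  "deltas": [
    [0.3,[3,0,0],[0,0,0]],
    [0.3,[6,0,0],[0,0,0]],
    [0.3,[8,0,0],[0,0,0]],
    [0.3,[8,0,0],[0,0,0]]
  ]
}}

```text
time_s: 5.2
tcp_pos: [0.665, -0.1182, 0.0098]
eef_rot: [-179.9, -0.0, -78.8]
contact_force: [-0.7, 3.0, 4.4]
gripper_width: 0.0362
gripper_force: 25.0
```

Call:
{"op": "carry_out", "data": {
  "deltas": [
    [0.3,[1,0,0],[0,0,0]],
    [0.3,[2,0,0],[0,0,0]],
    [0.3,[2,0,0],[0,0,0]]
  ]
}}

```text
time_s: 5.5
tcp_pos: [0.6653, -0.1198, 0.0098]
eef_rot: [-179.9, 0.0, -78.8]
contact_force: [-1.5, 4.4, 3.9]
gripper_width: 0.0366
gripper_force: 25.0
```

Call:
{"op": "carry_out", "data": {
  "deltas": [
    [0.3,[1,0,0],[0,0,0]],
    [0.3,[2,0,0],[0,0,0]],
    [0.3,[2,0,0],[0,0,0]]
  ]
}}

```text
time_s: 5.8
tcp_pos: [0.6655, -0.1209, 0.0096]
eef_rot: [-179.9, 0.1, -78.8]
contact_force: [-1.0, 9.1, 5.1]
gripper_width: 0.0367
gripper_force: 25.0
```

Call:
{"op": "carry_out", "data": {
  "deltas": [
    [0.3,[1,0,0],[0,0,0]],
    [0.3,[1.5,0,0],[0,0,0]],
    [0.3,[1.5,0,0],[0,0,0]]
  ]
}}

```text
time_s: 6.1
tcp_pos: [0.6655, -0.121, 0.0094]
eef_rot: [-179.9, 0.1, -78.8]
contact_force: [-3.7, 15.5, 5.3]
gripper_width: 0.0369
gripper_force: 25.0
```

It is hard against the end stop: 15 N with no further travel. Opening to let the button spring out, then looking.

Call:
{"op": "carry_out", "data": {
  "deltas": [
    [0.5,[0,0,0],[0,0,0]],
    [0.6,[0,0,0],[0,0,0]],
    [0.8,[0,0,0],[0,0,0]],
    [0.8,[0,0,0],[0,0,0]],
    [0.8,[0,0,-20],[0,0,0]],
    [0.8,[0,0,-60],[0,0,0]],
    [0.8,[0,0,-105],[0,0,0]],
    [0.8,[0,0,-150],[0,0,0]],
    [0.8,[0,0,-190],[0,0,0]],
    [0.8,[0,0,-220],[0,0,0]],
    [0.8,[0,0,-230],[0,0,0]],
    [0.8,[0,0,-230],[0,0,0]]
  ]
}}

```text
time_s: 7.3
tcp_pos: [0.666, -0.124, 0.2413]
eef_rot: [-179.8, -0.0, -78.9]
contact_force: [-0.2, -0.4, -1.6]
gripper_width: 0.07
gripper_force: 0.0
```

Run:
```python
from h import *
p,d,k=shot("wrist"); save("w3",p); np.savez("w3",p=p,d=d,f=k[0],cx=k[1],cy=k[2],V=k[3]); print(r.get_state()["tcp_pos"])
```

```text
[ 0.66520718 -0.12375152  0.23921965]
```

View pics/w3.png

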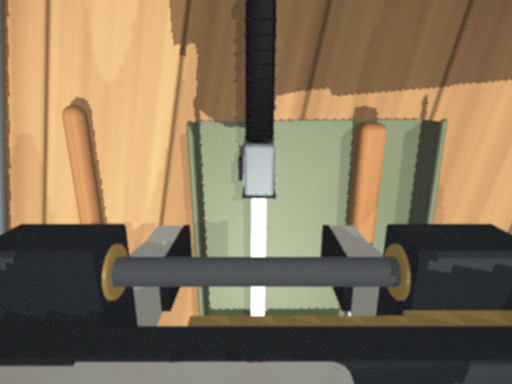

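The handle is out, and the button (241,167) again shows proud on the collar's left side. Measuring the collar front, button protrusion and stem line.

Run:
```python
from h import *
z=np.load("w3.npz"); k=(z["f"],z["cx"],z["cy"],z["V"]); g=z["p"].astype(int).sum(2); W=cloud(z["d"],k)
print("stem",np.nanmedian(W[205:222,255:263].reshape(-1,3),0).round(4),"collar",np.nanmedian(W[150:185,250:268].reshape(-1,3),0).round(4))
print("row167",g[167,232:282]); print("col259",g[185:210,259], g[130:150,259])
ms=[]
for v in(203,210,217):
    u=np.where(g[v,240:280]>735)[0]+240; a,b=onz(k,u[0]-.5,v,.03),onz(k,u[-1]+.5,v,.03); ms.append((a+b)/2); print(v,u[0],u[-1],((a+b)/2).round(4),np.linalg.norm(a-b).round(4))
d=np.array([-.193,.981,0])
for n,v in(("collar back",139.),("collar front",194.5)): print(n,onz(k,259,v,.039).round(4))
print("button face",onz(k,238.5,167,.026).round(4),"axis there",onz(k,259,167,.039).round(4))
```

```text
stem [ 0.652  -0.0647  0.0304] collar [ 0.6638 -0.1232  0.0393]
row167 [444 431 440 439 426 384 280 196 167 168 285 400 446 452 504 556 587 583
 587 589 591 579 598 587 588 582 592 590 599 596 601 599 599 590 594 600
 598 600 586 544 522 457 436 471 482 503 503 505 493 484]
col259 [605 609 611 616 620 621 614 627 618 567 424 251 370 658 764 765 762 762
 761 761 762 762 762 761 762] [ 88  89 113  90  91  78  85  66  76  76  47  43 119 217 322 419 450 515
 554 570]
203 252 265 [ 0.6545 -0.0773  0.03  ] 0.0171
210 252 265 [ 0.6528 -0.0685  0.03  ] 0.0172
217 252 265 [ 0.651  -0.0595  0.03  ] 0.0173
collar back [ 0.6694 -0.1546  0.039 ]
collar front [ 0.6566 -0.0907  0.039 ]
button face [ 0.6866 -0.1157  0.026 ] axis there [ 0.6631 -0.1231  0.039 ]
```

Button face lies 24.5 mm from the axis (25 = fully out, locked), and the handle moved ~130 mm. The balance point, 50 mm ahead of the collar front, is at about (0.6475, -0.042), stem top z 0.030.

Run:
```python
from h import *
goto([.6475,-.0422,.007],-78.9)
```

```text
t=7.3 s shift mm [-83.4   1.9 232.2] rotvec [-0.0011  0.0003  0.0007]
```

Call:
{"op": "carry_out", "data": {
  "deltas": [
    [0.8,[-25,1,0],[0,0,0]],
    [0.8,[-60,2,0],[0,0,0]],
    [0.8,[-83.5,2,20],[0,0,0]],
    [0.8,[-83.5,2,65],[0,0,0]],
    [0.8,[-83.5,2,110],[0,0,0]],
    [0.8,[-83.5,2,150],[0,0,0]],
    [0.8,[-83.5,2,180],[0,0,0]],
    [0.8,[-83.5,2,200],[0,0,0]],
    [0.7,[-83.5,2,215],[0,0,0]],
    [0.7,[-83.5,2,226],[0,0,0]],
    [0.7,[-83.5,2,231],[0,0,0]],
    [0.7,[-83.5,2,231],[0,0,0]]
  ]
}}

```text
time_s: 8.55
tcp_pos: [0.6473, -0.0421, 0.0081]
eef_rot: [-180.0, -0.0, -78.8]
contact_force: [0.6, -0.1, 0.5]
gripper_width: 0.0613
gripper_force: 0.0
```

Run:
```python
from h import *
goto([.6475,-.0422,.007],-78.9)
```

```text
t=8.6 s shift mm [ 0.2 -0.1  1.1] rotvec [-0.0003 -0.      0.0012]
```

Call:
{"op": "carry_out", "data": {
  "deltas": [
    [0.4,[0,0,0],[0,0,0]],
    [0.2,[0,0,0],[0,0,0]],
    [0.1,[0,0,0],[0,0,0]],
    [0.1,[0,0,0],[0,0,0]],
    [0.1,[0,0,0],[0,0,0]],
    [0.1,[0,0,0],[0,0,0]],
    [0.1,[0,0,0],[0,0,0]],
    [0.1,[0,0,0],[0,0,0]]
  ],
  "squeeze": 40
}}

```text
time_s: 9.35
tcp_pos: [0.6477, -0.042, 0.0087]
eef_rot: [-179.9, -0.0, -78.8]
contact_force: [1.6, 0.5, 1.6]
gripper_width: 0.018
gripper_force: 40.0
```

Gripped at 18.0 mm. Easing the head 2 mm off the rib, then lifting straight up.

Call:
{"op": "carry_out", "data": {
  "deltas": [
    [0.1,[-1,0,-2],[0,0,0]],
    [0.1,[-2,0,-5],[0,0,0]],
    [0.1,[-2,0,-10],[0,0,0]],
    [0.1,[-2,0,-17],[0,0,0]],
    [0.1,[-2,0,-25],[0,0,0]],
    [0.1,[-2,0,-35],[0,0,0]],
    [0.1,[-2,0,-47],[0,0,0]],
    [0.1,[-2,0,-60],[0,0,0]],
    [0.1,[-2,0,-75],[0,0,0]],
    [0.1,[-2,0,-90],[0,0,0]],
    [0.1,[-2,0,-100],[0,0,0]],
    [0.1,[-2,0,-100],[0,0,0]]
  ]
}}

```text
time_s: 10.55
tcp_pos: [0.6482, -0.0399, 0.1109]
eef_rot: [-179.7, -0.0, -78.8]
contact_force: [0.5, -0.3, -3.3]
gripper_width: 0.0176
gripper_force: 40.0
```

Call:
{"op": "carry_out", "data": {
  "deltas": [
    [0.1,[0,0,-10],[0,0,0]],
    [0.1,[0,0,-25],[0,0,0]],
    [0.1,[0,0,-40],[0,0,0]],
    [0.1,[0,0,-55],[0,0,0]],
    [0.1,[0,0,-65],[0,0,0]],
    [0.1,[0,0,-70],[0,0,0]],
    [0.1,[0,0,-70],[0,0,0]],
    [0.1,[0,0,-70],[0,0,0]]
  ]
}}

```text
time_s: 11.35
tcp_pos: [0.6465, -0.04, 0.1778]
eef_rot: [180.0, 0.0, -78.8]
contact_force: [-0.4, -0.3, -3.9]
gripper_width: 0.0177
gripper_force: 40.0
```

Run:
```python
from h import *
p,d,k=shot("side"); c=cv2.resize(p[90:280,150:400],None,fx=3,fy=3); save("s2",c); W=cloud(d,k); np.savez("s2",p=p,d=d,W=W)
p,d,k=shot("top"); W=cloud(d,k); np.savez("t2",p=p,d=d,W=W); save("t2",cv2.resize(p[110:250,150:350],None,fx=4,fy=4))
# points near the raised brush line
m=(W[...,2]>.09)&(W[...,2]<.25)&(abs(W[...,0]-(.639-.197*W[...,1]))<.012)
ys=W[...,1]
for a in np.arange(-.32,.24,.04):
    q=m&(ys>a)&(ys<a+.04)
    if q.sum(): print(a.round(2),q.sum(),np.median(W[q],0).round(4))
s=r.get_state(); print(s["tcp_pos"],s["eef_rot"],s["gripper_width"],s["contact_force"],s["moment"],s["time_s"])
```

```text
-0.32 69 [ 0.6971 -0.2955  0.2067]
-0.28 103 [ 0.6897 -0.2609  0.2057]
-0.24 97 [ 0.6813 -0.2188  0.205 ]
-0.2 97 [ 0.6742 -0.18    0.2056]
-0.16 100 [ 0.6658 -0.1408  0.2063]
-0.12 93 [ 0.6592 -0.102   0.2079]
-0.04 12 [ 0.6334 -0.0009  0.1968]
-0.0 97 [0.6318 0.0201 0.1982]
0.04 101 [0.6244 0.0594 0.1977]
0.08 97 [0.6185 0.0985 0.1983]
0.12 18 [0.6108 0.1294 0.2074]
[ 0.64649672 -0.04007528  0.17757336] [ 1.79967951e+02  8.98724824e-03 -7.88339306e+01] 0.017743769565072412 [ 0.40703943  0.14506446 -3.49562222] [ 0.14209885 -0.02041575  0.00952364] 11.45
```

View pics/s2.png

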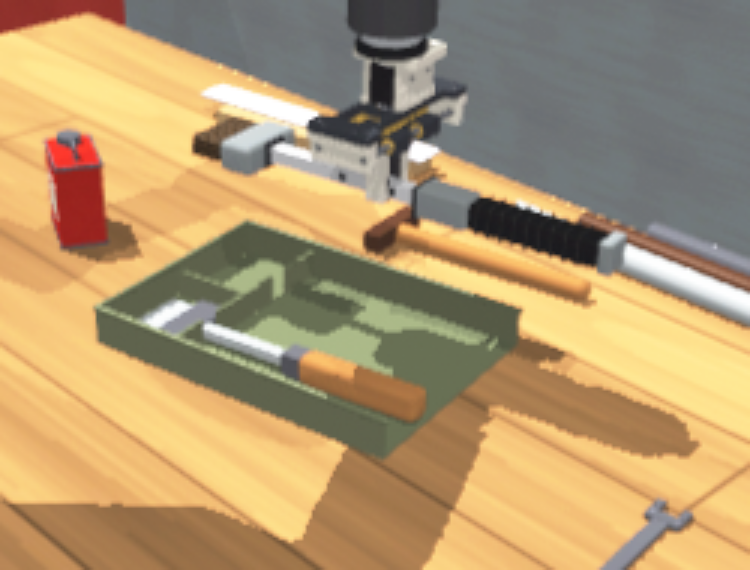

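View pics/t2.png

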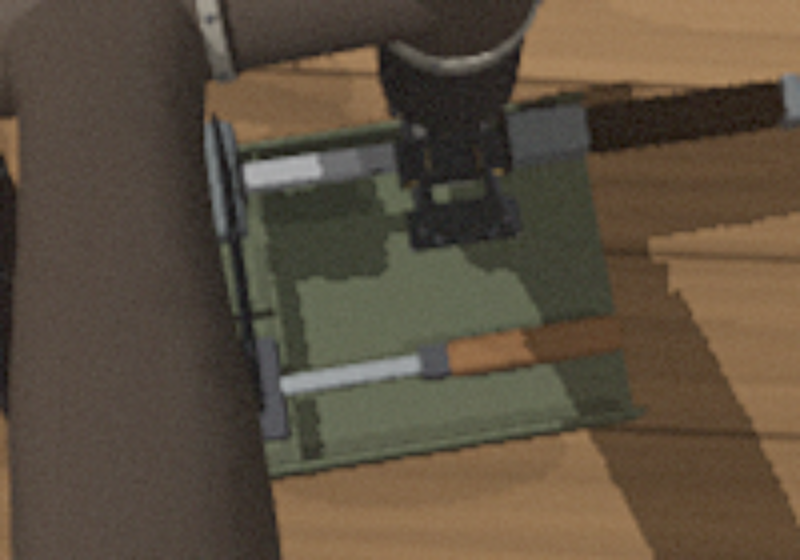

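The brush hangs level: head top 0.207, stem 0.198, collar 0.207, grip ~0.206, so the underside is ≈0.17 m up. It is still fully extended, and the scraper and tin haven't moved. The wrist carries 3.5 N, which is the brush's weight. Handing in.

```bash
python3 -c "
from plant import r
print(r.close_job())"
```

```text
the job is handed in; nothing more can be done
None
```

I've handed in the job: the brush was drawn out to the second stop with its button sprung back out (measured before the lift), lifted by its balance point, and is held level about 17 cm above the bench, with the scraper and tin undisturbed.

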